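# Turn the label printer's knurled dial on by one click and feed a label

### The arm

A 6-joint arm with a two-finger parallel gripper is mounted at the origin on a cart in front of the work surface, level with it; the furniture and walls round the work are solid. World frame = base frame: x ahead of the robot, y to its left, z up, the work surface at z = 0. Lengths are in m, angles in rad, forces in N, time in s.
With the tool pointing down it reaches from about 0.35 to 0.8 m from the base axis. Payload 7.3 kg.
Tool frame: the origin (TCP) lies at the very end of the fingers, on their centre line; the grasp point (between the pads) lies 19 mm behind it; z points along the fingers, y is the line along which they close (so a half turn about z gives the same grasp; the last joint's range is limited). The gripper opens to 85 mm and grips with 20 to 120 N. Pads are 22 mm wide; open, the fingers measure 114 mm over their backs; the gripper's body (76 mm by 85 mm) begins 54 mm behind the grasp point. The pads swing forward as they close: fully open they stand 13 mm farther back than shut.
Start: joints at [-1.277, 0.342, 1.524, -0, 1.275, -0.146], TCP at [0.224, -0.475, 0.231] pointing down, gripper open.
Joint ranges: [-2.53, 2.53], [-0.77, 2.02], [0.04, 2.7], [-1, 4.14], [0.28, 2.66], [-3.11, 3.11]. Speed limits (rad/s): [2.57, 2.57, 3.14, 3.14, 3.14, 3.14].

### API

Orientations are given as a rotation vector (axis times angle).
In Python, from rig import bot gives the robot as it stands.
- The arm moves only by the tool step_arm, never from a script. Its argument "moves" is a list of rows, each an object with "travel": the shift along the tool's x, y, z in m, a list of three; "turn": the turn, a rotation vector about the tool's x, y, z in rad, a list of three; "fingers": the opening, from 0 (shut) to 1 (fully open). A call has 1 to 5 rows; each row is the pose to reach, as a shift and turn from the pose commanded when the call began, along the tool's axes at that moment; what a row does not reach only later rows make up. A row lasts 1/10 s, in which the tool goes at most 50 mm and 8.59 degrees, less where a joint would pass 70% of its speed; a pose out of reach is approached as far as the arm can. A call with a gripper value outside its range is refused whole. The fingers move at their own pace and stop on an object; "force" is the grip in N (left out, the last holds). Time passes only in rows, so rows that repeat a pose let the fingers close. It gives the time, the measured TCP pose, the force, the opening and the grip force at its end, in the units of the state.
- bot.observe(): the state, without advancing time (a new reading comes with each control period).
- bot.grab_frame(name): name is "scene" or "top" or "wrist"; returns the picture (384x512x3 uint8, red, green, blue); there is no depth.
- bot.calibration(name): a dict with "fovy" (degrees; the focal length in pixels is half the picture's height over the tangent of half this angle, whatever the lens; pixels are square), "cx", "cy" (the principal point, pixels), "world_from_camera" (4x4, takes a point from camera to world coordinates). Camera axes: x right, y up, looking along -z (the intrinsics and any distortion apply to the point x, -y, -z); pixel columns grow to the right and rows downward; lengths in m; the calibration is good to about 2 mm. A picture is of the moment at which its call begins: read the wrist's pose just before it. calibration takes no time and is no camera call; for the wrist camera it gives the pose at the moment of the call.
- bot.hand_in(): hands the job in; it is judged then, once.
The state is a dict: "t": time; "qpos": joint angles; "joint_vel": joint speeds; "effort": joint torques, N m; "position": TCP position; "tool_rot": TCP orientation; "contact_force": force on the tool from outside, world axes, zero at the start; "moment": the same for the moment, N m; "opening": finger opening in m; "grasp_force": force on a finger pad.
Only numpy, scipy, OpenCV 4.12 (cv2) and the standard library are available. Lean on these libraries where they do the work, as an engineer would, in place of code of your own. Each camera call takes 0.05 s, during which the arm holds its last target. There are 200 camera calls.

### The job

The label printer on the sorting table must go up one grade. With a fingertip on its big knurled dial, turn the dial clockwise (seen from above) by friction until it clicks into the very next detent, and no further; then press the feed key on the printer's deck fully down and let it come back up. Only touch the printer: do not shift or lift it, and leave the things around it where they are.

Things in the scene. Friction and masses are not known exactly. Their poses are not given: they have to be found in the camera images.
- printer: Low grey label printer, loose on the table, 4 kg, 240 (x) x 156 (y) x 60 mm high. Origin: centre of its underside; x points from its front (label slot, feed key) to its back (roll of labels, 76 mm across, 32 mm high above the deck, centred 74 mm behind the origin), z up. The dial on its flat top is centred 22 mm in front of the origin. It slides if pushed sideways with over 15 N.
- dial (a joint): Angle of the knurled dial, rad, grows clockwise seen from above. Four detents, at -0.70, 0, 0.70 and 1.40 (40 degrees apart), marked by four scale lines on the deck in front, from short to long; it starts at rest in -0.70 or 0. Leaving a detent takes about 0.04 N m; half way on (0.35 rad) it falls into the next one by itself. It stops just past the outer detents.
- dial_centre (a point): Centre of the dial's top face, on its vertical turning axis, 84 mm above the table. The dial is a plain aluminium disc with a knurled rim, 92 mm across (too wide to pinch) and 24 mm high; its top is flat and bare, so a fingertip can press there and drag it round.
- dial_pointer (a point): Point on the dial's top face near the outer end of its inlaid dark pointer line, 40 mm from the axis; it turns with the dial and points to the scale line of the detent. At joint value 0.35 it would point straight to the printer's front. The line is flush: it gives no hold.
- feed_key (a joint): Travel of the feed key, m: 0 is up, 0.005 fully down (takes about 4 N; it springs back).
- feed_key_top (a point): Centre of the top face of the feed key, a round grey key 26 mm across in a black housing, pressed straight down. The key lies 98 mm in front of the printer's origin and 50 mm to its right (its -y); its top is 21 mm above the deck.
- kiwi_a: Loose kiwi, 53x74x44 mm, left of the printer; a bystander. Origin: centre of its underside.
- kiwi_b: Loose kiwi, 50x67x46 mm, left of the printer; a bystander. Origin: centre of its underside.
- stamp: Wooden rubber stamp, 30x56x71 mm, standing to the right of the printer; a bystander. Origin: centre of its underside.

How it is judged:
By the outcome, as a careful person would: the job done as asked, in the order asked, and still so for the second after the job is handed in, with the robot touching nothing.
It also fails if it takes over 42 s, if anything falls off the work surface, if the arm or the gripper's body presses on something with over 40 N, if the wrist force passes 120 N, or if a joint passes its speed limit or range.

## Working session

There is one attempt and no reset: what is moved stays moved. The work goes in short steps, Python scripts to look and compute and a tool call to move; the robot and the scene stay as the last step left them, time stands still between calls to the robot, and variables do not carry over. Pictures are saved under pics/ and viewed, at most 10 in all, crops included, and the job is handed in when it is done.

Besides the shell and the picture viewer there is one more tool, called after "Emit:" as name([rows], argument=value, ...), one row to a line, values as JSON. step_arm: Moves the arm, as the interface text tells. Its arguments: {"type":"object","properties":{"moves":{"type":"array","items":{"type":"object","properties":{"travel":{"type":"array","items":{"type":"number"}},"turn":{"type":"array","items":{"type":"number"}},"fingers":{"type":"number"}}}},"force":{"type":"number"}},"required":["moves"]}

```bash
mkdir -p pics; ls; python3 - <<'E'
from rig import bot
import cv2,numpy as np
s=bot.observe();print({k:np.round(v,3) for k,v in s.items()})
ims=[]
for n in("scene","top"):
    im=bot.grab_frame(n);cv2.imwrite(f"pics/{n}0.png",im[:,:,::-1])
    c=bot.calibration(n);print(n,{k:np.round(v,4) for k,v in c.items()})
E
```

```text
pics
{'t': np.float64(0.0), 'qpos': array([-1.277,  0.343,  1.525,  0.   ,  1.275, -0.146]), 'joint_vel': array([-0.001,  0.001,  0.001, -0.001, -0.   ,  0.   ]), 'effort': array([ 2.0000e-03, -4.3367e+01, -2.4601e+01, -0.0000e+00,  8.0000e-03,
       -0.0000e+00]), 'position': array([ 0.223, -0.475,  0.231]), 'tool_rot': array([-3.064, -0.685,  0.   ]), 'contact_force': array([0.654, 0.166, 0.017]), 'moment': array([-0.003, -0.047, -0.033]), 'grasp_force': np.float64(0.0), 'opening': np.float64(0.085)}
scene {'fovy': np.float64(45.0921), 'cx': np.float64(247.5646), 'cy': np.float64(193.4607), 'world_from_camera': array([[-0.4965,  0.4349, -0.7512, -0.0165],
       [-0.868 , -0.2564,  0.4252,  0.5184],
       [-0.0077,  0.8632,  0.5048,  0.5188],
       [ 0.    ,  0.    ,  0.    ,  1.    ]])}
top {'fovy': np.float64(42.9754), 'cx': np.float64(252.9804), 'cy': np.float64(191.672), 'world_from_camera': array([[ 0.0289,  0.9942, -0.1032,  0.5184],
       [-0.9995,  0.0275, -0.0152,  0.1627],
       [-0.0123,  0.1036,  0.9945,  0.953 ],
       [ 0.    ,  0.    ,  0.    ,  1.    ]])}
```

View pics/scene0.png

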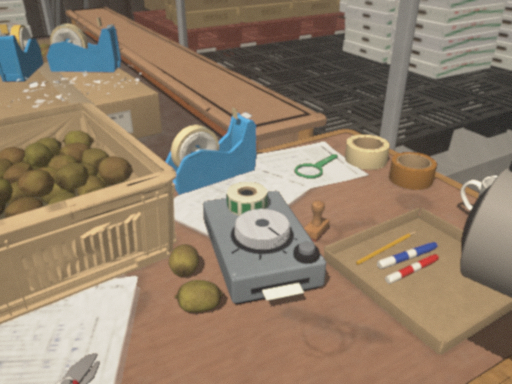

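View pics/top0.png

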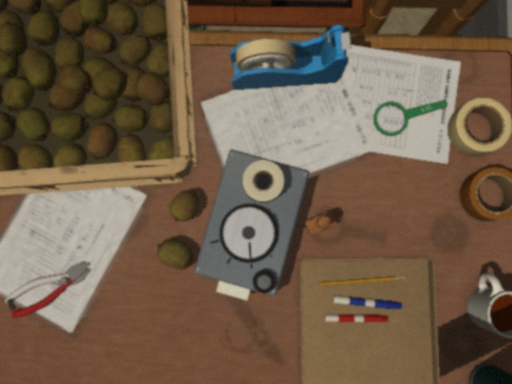

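The scene view shows the printer: dial near (262,229), roll (246,197), key (306,252), kiwis on its left and the stamp on its right. In the top view the dial is near (248,233), the roll (263,180) and the key (264,281). I'll zoom in and measure.

```bash
cat > h.py <<'E'
import numpy as np,cv2
from rig import bot
def ray(c,u,v):
    f=192/np.tan(np.radians(c["fovy"])/2);T=np.array(c["world_from_camera"])
    d=T[:3,:3]@np.array([(u-c["cx"])/f,-(v-c["cy"])/f,-1]);return T[:3,3],d
def plane(c,u,v,z):
    o,d=ray(c,u,v);return o+d*(z-o[2])/d[2]
def tri(rs):
    A=0;b=0
    for o,d in rs:
        d=d/np.linalg.norm(d);P=np.eye(3)-np.outer(d,d);A=A+P;b=b+P@o
    p=np.linalg.solve(A,b);return p,[np.linalg.norm((np.eye(3)-np.outer(d,d)/(d@d))@(p-o)) for o,d in rs]
def proj(c,p):
    f=192/np.tan(np.radians(c["fovy"])/2);T=np.array(c["world_from_camera"])
    q=T[:3,:3].T@(np.array(p)-T[:3,3]);return c["cx"]+f*q[0]/-q[2],c["cy"]-f*q[1]/-q[2]
E
python3 - <<'E'
from h import *
S=cv2.imread("pics/scene0.png");T=cv2.imread("pics/top0.png")
cs,ct=bot.calibration("scene"),bot.calibration("top")
out=[]
for im,(x,y) in((S,(200,175)),(T,(190,170))):
    out.append(cv2.resize(im[y:y+130,x:x+130],(400,400),interpolation=cv2.INTER_CUBIC))
cv2.imwrite("pics/crop0.png",np.hstack(out))
res={}
for n,im,(u,v) in(("s",S,(262,229)),("t",T,(248,233))):
    g=cv2.cvtColor(im,cv2.COLOR_BGR2HSV);m=((g[...,2]>165)&(g[...,1]<45)).astype(np.uint8)
    m=cv2.morphologyEx(m,cv2.MORPH_CLOSE,np.ones((5,5)))
    for c in cv2.findContours(m,0,1)[0]:
        if cv2.contourArea(c)>150 and cv2.pointPolygonTest(c,(u,v),True)>-30:
            print(n,cv2.contourArea(c),cv2.fitEllipse(c))
E
```

```text
s 1422.5 ((259.9803771972656, 225.30787658691406), (33.44825744628906, 55.77470397949219), 82.12104797363281)
s 5986.0 ((274.1304016113281, 180.9136199951172), (52.95845031738281, 203.36483764648438), 70.66107940673828)
t 1584.0 ((247.93467712402344, 231.66180419921875), (44.188453674316406, 46.8410758972168), 86.51039123535156)
```

View pics/crop0.png

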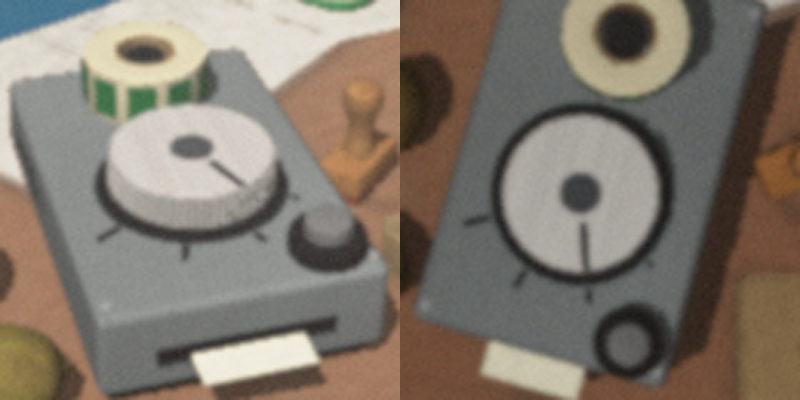

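The crop shows the dial hub at scene (262.1,222.8) and top (248.5,232.7), and the key at scene (306.3,248.1) and top (264.1,280.8). Of the four scale lines, the shortest is on the right. The pointer is on the second shortest, so the dial is at 0 and the target is 0.70 (towards image left).

```bash
python3 - <<'E'
from h import *
cs,ct=bot.calibration("scene"),bot.calibration("top")
r=lambda x:np.round(x,4)
D,e=tri([ray(cs,262.1,222.8),ray(ct,248.5,232.7)]);print("dial",r(D),r(e))
K,e=tri([ray(cs,306.3,248.1),ray(ct,264.1,280.8)]);print("key",r(K),r(e))
d=plane(ct,248.5,232.7,.084);ro=plane(ct,263.4,180.7,.092);k=plane(ct,264.1,280.8,.081)
print(r(d),r(ro),np.linalg.norm((d-ro)[:2]),r(k),np.linalg.norm((d-k)[:2]),"exp",.096,np.hypot(.076,.05))
ax=(ro-d)[:2];ax/=np.linalg.norm(ax);yaw=np.arctan2(ax[1],ax[0]);print("yaw",yaw)
ax2=np.array([-ax[1],ax[0]])
print("key pred",r(d[:2]-.076*ax-.05*ax2),"origin",r(d[:2]+.022*ax))
p=plane(ct,190+186/3.077,170+265/3.077,.084)
v=(p-d)[:2];a=np.arctan2(v[1],v[0]);print("pointer",np.linalg.norm(v),"joint",0.35-((a-(yaw+np.pi)+np.pi)%(2*np.pi)-np.pi))
f=plane(ct,190+95/3.077,170+362/3.077,.06)
E
```

```text
dial [0.5343 0.1806 0.0838] [0.0014 0.0014]
key [0.4499 0.1504 0.0744] [0.0016 0.0016]
[0.5351 0.1818 0.084 ] [0.6278 0.1579 0.092 ] 0.09578052534042869 [0.4514 0.1518 0.081 ] 0.08886445109608548 exp 0.096 0.09097252332435327
yaw -0.2524027315598419
key pred [0.449  0.1524] origin [0.5564 0.1763]
pointer 0.04140312745157489 joint -0.015541342841452477
```

Emit:
step_arm([
  {"travel": [0.533, -0.471, 0.05], "turn": [0, 0, 0], "fingers": 0},
  {"travel": [0.533, -0.471, 0.05], "turn": [0, 0, 0], "fingers": 0},
  {"travel": [0.533, -0.471, 0.05], "turn": [0, 0, 0], "fingers": 0},
  {"travel": [0.533, -0.471, 0.05], "turn": [0, 0, 0], "fingers": 0},
  {"travel": [0.533, -0.471, 0.05], "turn": [0, 0, 0], "fingers": 0},
])

```text
t: 0.6
position: [0.3236, -0.2462, 0.215]
tool_rot: [3.061, 0.682, 0.003]
contact_force: [1.6, 0.7, 0.1]
opening: 0.012
grasp_force: 0.0
```

Emit:
step_arm([
  {"travel": [0.346, -0.306, 0.033], "fingers": 0},
  {"travel": [0.346, -0.306, 0.033], "fingers": 0},
  {"travel": [0.346, -0.306, 0.033], "fingers": 0},
  {"travel": [0.346, -0.306, 0.033], "fingers": 0},
  {"travel": [0.346, -0.306, 0.033], "fingers": 0},
])

```text
$.moves[0]: bad value
```

Emit:
step_arm([
  {"travel": [0.346, -0.306, 0.033], "turn": [0, 0, 0], "fingers": 0},
  {"travel": [0.346, -0.306, 0.033], "turn": [0, 0, 0], "fingers": 0},
  {"travel": [0.346, -0.306, 0.033], "turn": [0, 0, 0], "fingers": 0},
  {"travel": [0.346, -0.306, 0.033], "turn": [0, 0, 0], "fingers": 0},
  {"travel": [0.346, -0.306, 0.033], "turn": [0, 0, 0], "fingers": 0},
])

```text
t: 1.1
position: [0.4213, -0.015, 0.1958]
tool_rot: [3.066, 0.685, 0.0]
contact_force: [0.8, -0.4, 0.4]
opening: 0.0001
grasp_force: 0.0
```

```bash
cat > d.py <<'E'
import sys
from h import *
from scipy.spatial.transform import Rotation as Ro
s=bot.observe();R=Ro.from_rotvec(s["tool_rot"]).as_matrix()
t=np.array([float(a) for a in sys.argv[1:4]])
print(np.round(s["t"],2),"pos",np.round(s["position"],4),"F",np.round(s["contact_force"],2),"delta tool",np.round(R.T@(t-s["position"]),4));print(np.round(R,3))
E
python3 d.py .505 .178 .12
```

```text
1.1 pos [ 0.4213 -0.015   0.1958] F [ 0.84 -0.36  0.42] delta tool [ 0.1579 -0.139   0.0758]
[[ 0.905  0.426  0.   ]
 [ 0.426 -0.905 -0.   ]
 [ 0.     0.    -1.   ]]
```

Emit:
step_arm([
  {"travel": [0.158, -0.139, 0.015], "turn": [0, 0, 0], "fingers": 0},
  {"travel": [0.158, -0.139, 0.015], "turn": [0, 0, 0], "fingers": 0},
  {"travel": [0.158, -0.139, 0.015], "turn": [0, 0, 0], "fingers": 0},
  {"travel": [0.158, -0.139, 0.015], "turn": [0, 0, 0], "fingers": 0},
  {"travel": [0.158, -0.139, 0.085], "turn": [0, 0, 0], "fingers": 0},
])

```text
t: 1.6
position: [0.509, 0.1784, 0.1363]
tool_rot: [-3.064, -0.691, -0.023]
contact_force: [1.5, -0.1, -0.5]
opening: -0.0002
grasp_force: 0.0
```

Emit:
step_arm([
  {"travel": [0, 0, 0.02], "turn": [0, 0, 0], "fingers": 0},
  {"travel": [0, 0, 0.02], "turn": [0, 0, 0], "fingers": 0},
  {"travel": [0, 0, 0.02], "turn": [0, 0, 0], "fingers": 0},
])

```text
t: 1.9
position: [0.5036, 0.1729, 0.1126]
tool_rot: [3.066, 0.685, -0.001]
contact_force: [-0.9, -0.5, -0.6]
opening: -0.0002
grasp_force: 0.0
```

```bash
python3 d.py .505 .178 .086; python3 - <<'E'
from h import *
ims=[bot.grab_frame(n)[:,:,::-1] for n in("scene","top","wrist")]
a=[cv2.resize(ims[0][175:305,200:330],(266,266)),cv2.resize(ims[1][170:300,190:320],(266,266)),cv2.resize(ims[2],(266,200))]
a[2]=cv2.copyMakeBorder(a[2],0,66,0,0,0)
cv2.imwrite("pics/v1.png",np.hstack(a))
E
```

```text
1.9 pos [0.5036 0.1729 0.1126] F [-0.91 -0.54 -0.63] delta tool [ 0.0035 -0.0041  0.0266]
[[ 0.905  0.426 -0.   ]
 [ 0.426 -0.905 -0.   ]
 [-0.     0.    -1.   ]]
```

View pics/v1.png

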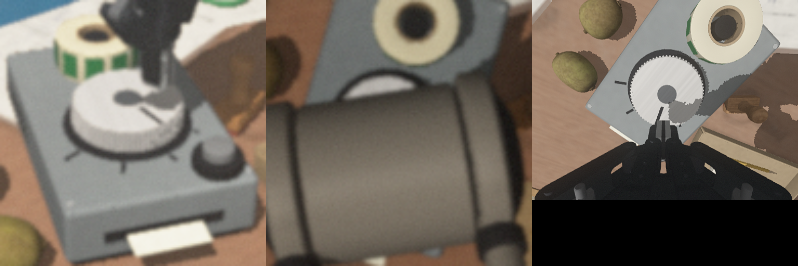

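The wrist view (right) shows the dial, the pointer and the shut fingers over the dial's near edge, so it can be used to monitor the turn. Descending.

Emit:
step_arm([
  {"travel": [0.003, -0.004, 0.015], "turn": [0, 0, 0], "fingers": 0},
  {"travel": [0.003, -0.004, 0.025], "turn": [0, 0, 0], "fingers": 0},
  {"travel": [0.003, -0.004, 0.025], "turn": [0, 0, 0], "fingers": 0},
])

```text
t: 2.35
position: [0.5039, 0.1775, 0.0868]
tool_rot: [3.066, 0.685, -0.002]
contact_force: [0.3, -0.2, -0.2]
opening: -0.0003
grasp_force: 0.0
```

Emit:
step_arm([
  {"travel": [0, 0, 0.002], "turn": [0, 0, 0], "fingers": 0},
  {"travel": [0, 0, 0.002], "turn": [0, 0, 0], "fingers": 0},
])

```text
t: 2.55
position: [0.5047, 0.1777, 0.0857]
tool_rot: [3.066, 0.685, 0.001]
contact_force: [-0.3, 0.9, -0.4]
opening: 0.0
grasp_force: 0.0
```

Emit:
step_arm([
  {"travel": [0, 0, 0.001], "turn": [0, 0, 0], "fingers": 0},
  {"travel": [0, 0, 0.001], "turn": [0, 0, 0], "fingers": 0},
])

```text
t: 2.75
position: [0.5046, 0.1778, 0.0845]
tool_rot: [3.066, 0.685, 0.001]
contact_force: [0.4, -0.6, -0.5]
opening: 0.0
grasp_force: 0.0
```

Emit:
step_arm([
  {"travel": [0, 0, 0.001], "turn": [0, 0, 0], "fingers": 0},
  {"travel": [0, 0, 0.001], "turn": [0, 0, 0], "fingers": 0},
])

```text
t: 2.95
position: [0.5047, 0.1779, 0.084]
tool_rot: [3.066, 0.685, 0.001]
contact_force: [-2.0, -0.7, 6.1]
opening: 0.0001
grasp_force: 2.8
```

Emit:
step_arm([
  {"travel": [0, 0, 0.0006], "turn": [0, 0, 0], "fingers": 0},
  {"travel": [0.0009, -0.0024, 0.0006], "turn": [0, 0, 0], "fingers": 0},
  {"travel": [0.0022, -0.0048, 0.0006], "turn": [0, 0, 0], "fingers": 0},
  {"travel": [0.0022, -0.0048, 0.0006], "turn": [0, 0, 0], "fingers": 0},
])

```text
t: 3.35
position: [0.5052, 0.1832, 0.084]
tool_rot: [3.065, 0.686, 0.003]
contact_force: [-1.9, -1.1, 8.7]
opening: 0.0001
grasp_force: 4.3
```

```bash
cat > w.py <<'E'
import sys
from h import *
# pointer angle from wrist view: rectify the dial's top plane into world xy, 4 px/mm
C=np.array([.5347,.181]);H=.06
def rect():
    c=bot.calibration("wrist");im=bot.grab_frame("wrist")[:,:,::-1]
    w=[(-H,-H),(-H,H),(H,H),(H,-H)]
    src=np.float32([proj(c,(C[0]+x,C[1]+y,.084)) for x,y in w])
    dst=np.float32([((H-y)/.12*400,(H-x)/.12*400) for x,y in w])
    return cv2.warpPerspective(im,cv2.getPerspectiveTransform(src,dst),(400,400),flags=cv2.INTER_CUBIC)
cv2.imwrite(sys.argv[1],rect())
s=bot.observe();print(s["t"],np.round(s["position"],4),np.round(s["contact_force"],1))
E
python3 w.py pics/w1.png
```

```text
3.4 [0.5052 0.1831 0.084 ] [-1.6 -1.6  7.7]
```

View pics/w1.png

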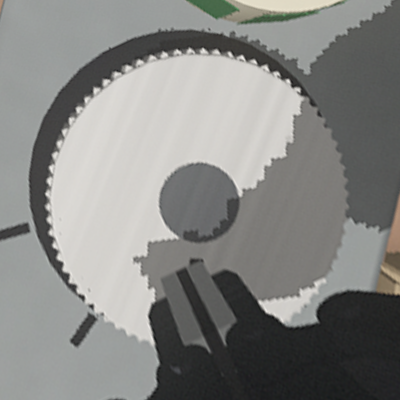

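The rectified wrist view centres the dial at (200,202). The pointer's inner end is at (196,262), about 0.16 rad, so the dial follows the finger.

Emit:
step_arm([
  {"travel": [0.0014, -0.0023, 0], "turn": [0, 0, 0], "fingers": 0},
  {"travel": [0.003, -0.0044, 0], "turn": [0, 0, 0], "fingers": 0},
  {"travel": [0.0047, -0.0063, 0], "turn": [0, 0, 0], "fingers": 0},
  {"travel": [0.0066, -0.0081, 0], "turn": [0, 0, 0], "fingers": 0},
  {"travel": [0.0066, -0.0081, 0], "turn": [0, 0, 0], "fingers": 0},
])

```text
t: 3.9
position: [0.5082, 0.1937, 0.084]
tool_rot: [-3.066, -0.685, -0.005]
contact_force: [-0.3, 1.7, 7.7]
opening: -0.0
grasp_force: 3.5
```

```bash
python3 w.py pics/w2.png
```

```text
3.95 [0.5082 0.1937 0.084 ] [0.4 0.8 7.4]
```

View pics/w2.png

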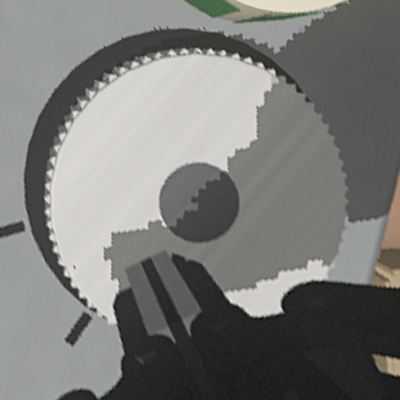

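The pointer is hidden under the finger. The tangential force has reversed, so the detent is now pulling forward. Finish the arc, then lift straight up.

Emit:
step_arm([
  {"travel": [0.002, -0.0015, 0], "turn": [0, 0, 0], "fingers": 0},
  {"travel": [0.0037, -0.0026, 0], "turn": [0, 0, 0], "fingers": 0},
  {"travel": [0.0037, -0.0026, 0], "turn": [0, 0, 0], "fingers": 0},
  {"travel": [0.0037, -0.0026, -0.02], "turn": [0, 0, 0], "fingers": 0},
  {"travel": [0.0037, -0.0026, -0.05], "turn": [0, 0, 0], "fingers": 0},
])

```text
t: 4.45
position: [0.5081, 0.1969, 0.1318]
tool_rot: [3.066, 0.685, -0.006]
contact_force: [0.1, 0.2, 0.4]
opening: -0.0001
grasp_force: 0.0
```

```bash
python3 w.py pics/w3.png; python3 d.py .450 .152 .10
```

```text
4.5 [0.5112 0.1977 0.1378] [2.7 0.9 3.6]
4.5 pos [0.5112 0.1977 0.1378] F [2.7  0.87 3.61] delta tool [-0.0751  0.0153  0.0374]
[[ 0.905  0.426  0.006]
 [ 0.426 -0.905  0.001]
 [ 0.006  0.001 -1.   ]]
```

View pics/w3.png

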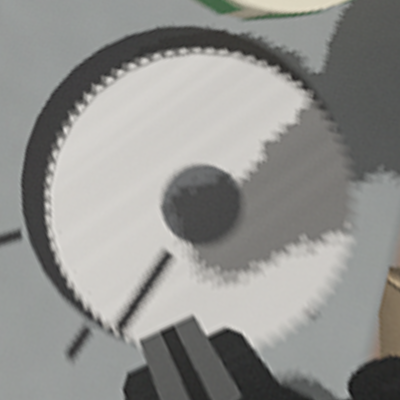

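The pointer now runs from the hub to (125,327), towards the second-longest scale line: the dial is at about 0.70. Next, the key.

Emit:
step_arm([
  {"travel": [-0.0745, 0.0155, 0], "turn": [0, 0, 0], "fingers": 0},
  {"travel": [-0.0745, 0.0155, 0], "turn": [0, 0, 0], "fingers": 0},
  {"travel": [-0.0745, 0.0155, 0.035], "turn": [0, 0, 0], "fingers": 0},
  {"travel": [-0.0745, 0.0155, 0.035], "turn": [0, 0, 0], "fingers": 0},
  {"travel": [-0.0745, 0.0155, 0.035], "turn": [0, 0, 0], "fingers": 0},
])

```text
t: 5.0
position: [0.4486, 0.1515, 0.0979]
tool_rot: [3.066, 0.685, -0.001]
contact_force: [0.8, -0.7, -0.2]
opening: -0.0001
grasp_force: 0.0
```

```bash
python3 d.py .450 .152 .081; python3 - <<'E'
from h import *
ims=[bot.grab_frame(n)[:,:,::-1] for n in("scene","top")]
a=[cv2.resize(ims[0][175:305,200:330],(400,400),interpolation=2),cv2.resize(ims[1][170:300,190:320],(400,400),interpolation=2)]
cv2.imwrite("pics/v2.png",np.hstack(a))
E
```

```text
5.0 pos [0.4486 0.1515 0.0979] F [ 0.81 -0.71 -0.22] delta tool [0.0015 0.0002 0.0169]
[[ 0.905  0.426 -0.001]
 [ 0.426 -0.905 -0.   ]
 [-0.001 -0.    -1.   ]]
```

View pics/v2.png

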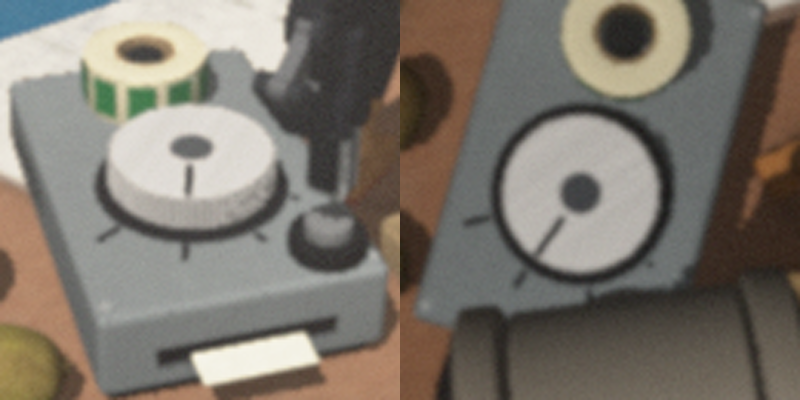

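Both views show the pointer on the second-longest line (top crop, line (519,280)), the printer unmoved and the fingertip above the key. Pressing.

Emit:
step_arm([
  {"travel": [0.0015, 0, 0.014], "turn": [0, 0, 0], "fingers": 0},
  {"travel": [0.0015, 0, 0.017], "turn": [0, 0, 0], "fingers": 0},
  {"travel": [0.0015, 0, 0.019], "turn": [0, 0, 0], "fingers": 0},
  {"travel": [0.0015, 0, 0.019], "turn": [0, 0, 0], "fingers": 0},
])

```text
t: 5.5
position: [0.4503, 0.1523, 0.0792]
tool_rot: [-3.066, -0.685, -0.002]
contact_force: [-0.7, 1.8, 2.5]
opening: 0.0001
grasp_force: 1.0
```

Emit:
step_arm([
  {"travel": [0, 0, 0.002], "turn": [0, 0, 0], "fingers": 0},
  {"travel": [0, 0, 0.003], "turn": [0, 0, 0], "fingers": 0},
  {"travel": [0, 0, 0.003], "turn": [0, 0, 0], "fingers": 0},
])

```text
t: 5.8
position: [0.4503, 0.1523, 0.0761]
tool_rot: [-3.066, -0.685, -0.002]
contact_force: [0.1, 2.3, 3.9]
opening: 0.0001
grasp_force: 1.9
```

Emit:
step_arm([
  {"travel": [0, 0, 0.001], "turn": [0, 0, 0], "fingers": 0},
  {"travel": [0, 0, 0.001], "turn": [0, 0, 0], "fingers": 0},
])

```text
t: 6.0
position: [0.4503, 0.1523, 0.0759]
tool_rot: [-3.066, -0.685, -0.003]
contact_force: [-2.1, 1.4, 12.4]
opening: 0.0002
grasp_force: 6.3
```

Emit:
step_arm([
  {"travel": [0, 0, 0.0007], "turn": [0, 0, 0], "fingers": 0},
  {"travel": [0, 0, 0.0007], "turn": [0, 0, 0], "fingers": 0},
])

```text
t: 6.2
position: [0.4503, 0.1523, 0.0757]
tool_rot: [3.066, 0.685, 0.003]
contact_force: [-2.6, 1.1, 18.6]
opening: -0.0002
grasp_force: 9.4
```

The key is fully down: it stopped hard at 75.7 mm with 18 N on it. Lifting and retreating.

Emit:
step_arm([
  {"travel": [0, 0, -0.01], "turn": [0, 0, 0], "fingers": 0},
  {"travel": [0, 0, -0.04], "turn": [0, 0, 0], "fingers": 0},
  {"travel": [0, 0, -0.09], "turn": [0, 0, 0], "fingers": 0},
  {"travel": [-0.08, 0.05, -0.11], "turn": [0, 0, 0], "fingers": 0},
  {"travel": [-0.08, 0.05, -0.11], "turn": [0, 0, 0], "fingers": 0},
])

```text
t: 6.7
position: [0.3983, 0.0721, 0.1851]
tool_rot: [3.064, 0.689, 0.002]
contact_force: [-0.0, -0.9, -0.1]
opening: -0.0
grasp_force: 0.0
```

Emit:
step_arm([
  {"travel": [-0.05, 0.15, 0], "turn": [0, 0, 0], "fingers": 0},
  {"travel": [-0.05, 0.15, 0], "turn": [0, 0, 0], "fingers": 0},
  {"travel": [-0.05, 0.15, 0], "turn": [0, 0, 0], "fingers": 0},
  {"travel": [-0.05, 0.15, 0], "turn": [0, 0, 0], "fingers": 0},
  {"travel": [-0.05, 0.15, 0], "turn": [0, 0, 0], "fingers": 0},
])

```text
t: 7.2
position: [0.4169, -0.0856, 0.1837]
tool_rot: [-3.067, -0.68, 0.002]
contact_force: [0.9, 0.6, -0.5]
opening: 0.0
grasp_force: 0.0
```

```bash
python3 - <<'E'
from h import *
s=bot.observe();print(s["t"],np.round(s["position"],3),np.round(s["contact_force"],1))
ims=[bot.grab_frame(n)[:,:,::-1] for n in("scene","top")]
a=[cv2.resize(ims[0][175:305,200:330],(400,400),interpolation=2),cv2.resize(ims[1][170:300,190:320],(400,400),interpolation=2)]
cv2.imwrite("pics/v3.png",np.hstack(a))
E
```

```text
7.2 [ 0.417 -0.086  0.184] [ 0.9  0.6 -0.5]
```

View pics/v3.png

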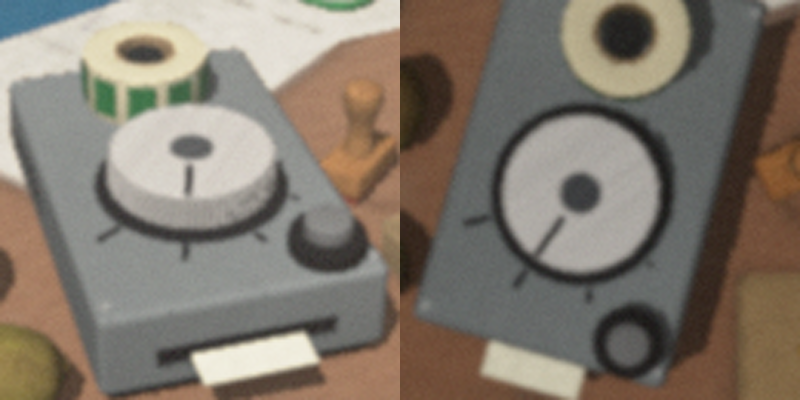

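The dial is at 0.70, the key is back up at its starting pixels, and the printer, stamp and kiwis have not moved.

```bash
python3 -c "
from rig import bot
print(bot.hand_in())"
```

```text
the job is handed in; nothing more can be done
None
```

The job is done and handed in: the dial went one detent clockwise (0 to 0.70), then the feed key was pressed fully down and came back up; the last pictures show the printer and its neighbours unmoved.

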